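# Take a temperature reading of the regulator and lay the thermometer on its pad

### The job

Pick up the infrared thermometer and point its nose squarely at the middle of the round steel disc on the regulator, with the lens about 80 mm from the disc, and hold it steady there for two seconds. Then lay the thermometer down right way up, wholly on the black silicone pad, and let go. Do not touch the regulator, with the hand or with the thermometer, and leave the hammer, the sleeves and the jar where they are.

Things in the scene. Friction and masses are not known exactly. Their poses are not given: they have to be found in the camera images.
- thermometer: Loose straight infrared thermometer, 150 long x 40 wide x 40 mm high, 0.22 kg, lying flat. Grey box body at x -75 to +35 mm (small screen on top at the tail), round black nose barrel (36 mm diameter) at x +35 to +75. Origin: centre of its underside, half way along; +x along it out of the nose (line of sight), z up. Grip across its 40 mm width near x = -10 mm (centre of mass).
- thermometer_lens (a point): Centre of the lens, at the tip of the nose, 75 mm ahead of the thermometer's origin and 20 mm above its underside; same axes as the thermometer. The line of sight runs from here along +x.
- thermometer_tail (a point): Middle of the thermometer's rear end, 75 mm behind its origin, 20 mm above its underside; same axes.
- regulator: Fixed brown plastic housing, 90 (x) x 160 (y) x 150 mm high; turning dial on top at y = -30 mm, up to 181 mm above the bench. Origin: centre of its underside. Its front face looks along its +x (roughly to the robot's right, partly away from the robot) and carries a round steel disc at y = +38 mm and a flat 44 mm square steel plate at y = -42 mm, both centred 100 mm above the bench.
- regulator_disc (a point): Centre of the outer face of the round steel sensor disc (50 mm diameter, standing 10 mm out of the front face), 100 mm above the bench; axes as the regulator, +x pointing straight out of the disc.
- pad: Fixed black silicone pad on the bench, 220 mm (x) by 160 mm (y), 6 mm thick. Origin at the centre of its underside, z up.
- hammer: Loose steel ball-peen hammer lying on the bench; a bystander. Origin under its middle.
- sleeve_a: Loose white plastic bearing sleeve standing on end, 60 mm diameter, 70 mm high; a bystander. Origin at the centre of its underside.
- sleeve_b: A second bearing sleeve, the same as the first; a bystander. Origin at the centre of its underside.
- jar: Loose glass jam jar with twist cap, 72 mm diameter, 105 mm high; a bystander. Origin at the centre of its underside.

How it is judged:
On the way:
1. Held thermometer aimed at the disc, steady (0.03 m/s, 0.2 rad/s) for 1.5 s: line of sight within 17 mm of its centre each way, lens 40 to 120 mm away, within 0.35 rad of square on (x of regulator_disc in the frame of thermometer_lens between 0.04 and 0.12 m and y of regulator_disc in the frame of thermometer_lens between -0.017 and 0.017 m and z of regulator_disc in the frame of thermometer_lens between -0.017 and 0.017 m and angle between the x axis of thermometer and the x axis of regulator, either way round below 0.35 rad and linear speed of thermometer below 0.03 m/s and angular speed of thermometer below 0.2 rad/s and contact force between the fingers and thermometer above 0.5 N), for 1.5 s.
At the end, for the whole second after the job is handed in: The thermometer lies right way up (within 0.12 rad), at rest, on the pad, with both its nose tip and its tail over the pad (no more than 5 mm past the pad's edge); hammer, sleeves and jar are within 30 mm of where they started (x of thermometer_lens in the frame of pad between -0.115 and 0.115 m and y of thermometer_lens in the frame of pad between -0.085 and 0.085 m and z of thermometer_lens in the frame of pad between 0.018 and 0.034 m and x of thermometer_tail in the frame of pad between -0.115 and 0.115 m and y of thermometer_tail in the frame of pad between -0.085 and 0.085 m and z of thermometer_tail in the frame of pad between 0.018 and 0.034 m and angle between thermometer's own z axis and vertical below 0.12 rad and linear speed of thermometer below 0.02 m/s and angular speed of thermometer below 0.1 rad/s and distance of each of hammer, sleeve_a, sleeve_b, jar from where it was at the start of the episode below 0.03 m); the robot touches nothing.
It fails at once if the thermometer touches the regulator with more than 1 N (contact force between thermometer and regulator above 1 N).
It fails at once if the robot touches the regulator with more than 1 N (contact force between any of the fingers, the arm and regulator above 1 N).
It fails at once if the hammer, a sleeve or the jar is moved by more than 30 mm (distance of any of hammer, sleeve_a, sleeve_b, jar from where it was at the start of the episode above 0.03 m).
It also fails if it takes over 51 s, if anything falls off the work surface, if the arm or the gripper's body presses on something with over 40 N, if the wrist force passes 120 N, or if a joint passes its speed limit or range.

### The arm

A 6-joint arm with a two-finger parallel gripper is mounted at the origin on the work surface. World frame = base frame: x ahead of the robot, y to its left, z up, the work surface at z = 0. Lengths are in m, angles in rad, forces in N, time in s.
With the tool pointing down it reaches from about 0.375 to 0.925 m from the base axis. Payload 5.7 kg.
Tool frame: the origin (TCP) lies midway between the tips of the shut fingers; the grasp point (between the pads) lies 19 mm behind it; z points along the fingers, y is the direction in which the jaws open and shut (so a half turn about z gives the same grasp; the last joint's range is limited). The gripper opens to 85 mm and grips with 20 to 120 N. Pads are 22 mm wide; open, the fingers measure 114 mm over their backs; the gripper's body (76 mm by 85 mm) begins 54 mm behind the grasp point. The pads swing forward as they close: fully open they stand 13 mm farther back than shut.
Start: joints at [1.166, 0.359, 1.51, -0, 1.272, -0.115], TCP at [0.171, 0.575, 0.206] pointing down, gripper open.
Joint ranges: [-2.97, 2.97], [-1.01, 2.36], [0.21, 2.38], [-0.96, 4.11], [0.2, 2.71], [-2.98, 2.98]. Speed limits (rad/s): [2.39, 2.39, 3.14, 3.14, 3.14, 3.14].

### API

Orientations are given as a unit quaternion [x, y, z, w].
In Python, from cell import arm gives the robot as it stands.
- The arm moves only by the tool play_rows, never from a script. Its argument "commands" is one flat list of numbers, 7 for each row, row after row: the shift along the tool's x, y, z scaled (see below), then the turn, a rotation vector about the tool's x, y, z scaled (see below), then the gripper's target within -1 to 1 (fully open at 1, half-way at 0, shut at -1). In form: [dx, dy, dz, ax, ay, az, hand, dx, dy, dz, ax, ay, az, hand, ...]. A call has 1 to 20 rows; each row is the pose to reach, as a shift and turn from the pose commanded when the call began, along the tool's axes at that moment; what a row does not reach only later rows make up. The controller multiplies each number of a shift by 0.1 m and each number of a turn by 0.5 rad. A row lasts 1/8 s, in which the tool goes at most 62.5 mm and 10.7 degrees, less where a joint would pass 70% of its speed; a pose out of reach is approached as far as the arm can. A call with a number of a shift or a turn outside -1 to 1 is refused whole. A call with a gripper value outside its range is refused whole. The fingers move at their own pace and stop on an object; the grip force is fixed at half the most. Time passes only in rows, so rows that repeat a pose let the fingers close. It gives the time, the measured TCP pose, the force and the opening at its end, in the units of the state.
- arm.get_state(): the state, without advancing time (a new reading comes with each control period).
- arm.snapshot(name): name is "side" or "top"; returns a dict with "img" (384x512x3 uint8, red, green, blue), "range_z" (384x512 float32, m along the optical axis (not along the pixel's ray), 0 where there is no reading), "vfov" (degrees; the focal length in pixels is half the picture's height over the tangent of half this angle, whatever the lens; pixels are square), "cx", "cy" (the principal point, pixels), "T" (4x4, takes a point from camera to world coordinates). Camera axes: x right, y down, z forward; pixel columns grow to the right and rows downward; lengths in m; the calibration is good to about 2 mm. A picture is of the moment at which its call begins.
- arm.finish_job(): hands the job in, once; it reports no verdict.
The state is a dict: "time": time; "joint_pos": joint angles; "joint_velocities": joint speeds; "joint_efforts": joint torques, N m; "eef_pos": TCP position; "orientation": TCP orientation; "force": force on the tool from outside, world axes, zero at the start; "ft_torque": the same for the moment, N m; "gripper_width": finger opening in m.
Only numpy, scipy, OpenCV 4.12 (cv2) and the standard library are available. Lean on these libraries where they do the work, as an engineer would, in place of code of your own. Each camera call takes 0.05 s, during which the arm holds its last target.

## Working session

There is one attempt and no reset: what is moved stays moved. The work goes in short steps, Python scripts to look and compute and a tool call to move; the robot and the scene stay as the last step left them, time stands still between calls to the robot, and variables do not carry over. Pictures are saved under pics/ and viewed, and the job is handed in when it is done.

Besides the shell and the picture viewer there is one more tool, called after "Call:" as name(argument=value, ...) on one line, values as JSON. play_rows: Moves the arm, as the interface text tells. Shifts and turns lie within -1 to 1; 1 stands for 0.1 m of shift or 0.5 rad of turn. Its arguments: {"type":"object","properties":{"commands":{"type":"array","items":{"type":"number"}}},"required":["commands"]}

```bash
mkdir -p pics; ls
python3 - <<'E'
from cell import arm
import cv2,numpy as np,pickle
print(arm.get_state())
for n in("side","top"):
    s=arm.snapshot(n); pickle.dump(s,open(n+".pkl","wb"))
    cv2.imwrite(f"pics/{n}0.png",cv2.resize(s["img"][:,:,::-1],(800,600),interpolation=cv2.INTER_CUBIC))
    print(n,s["vfov"],s["cx"],s["cy"],s["T"].round(3).tolist())
E
```

```text
pics
{'time': 0.0, 'joint_pos': array([ 1.16590017e+00,  3.59516538e-01,  1.51146620e+00,  3.61940002e-05,
        1.27247847e+00, -1.15091162e-01]), 'joint_velocities': array([-0.00165733,  0.00167965, -0.00075983, -0.00074803, -0.00037534,
        0.00054296]), 'joint_efforts': array([-2.64765986e-03, -5.27615476e+01, -2.78621113e+01, -4.79849059e-04,
        1.33271134e-02,  6.76897685e-05]), 'eef_pos': array([0.17115573, 0.57430067, 0.2049339 ]), 'orientation': array([ 1.44401165e-01,  9.89518787e-01, -8.98432856e-04, -2.56890504e-04]), 'force': array([-0.28185273,  1.13398931, -0.02611997]), 'ft_torque': array([-0.01285972, -0.01226678,  0.0082458 ]), 'gripper_width': 0.08547011781007201}
side 50.60559428959773 254.99685389865678 189.1689627423476 [[-0.997, -0.044, 0.063, 0.511], [-0.077, 0.576, -0.814, 0.984], [-0.001, -0.816, -0.578, 0.782], [0.0, 0.0, 0.0, 1.0]]
top 57.77353587868932 261.22827071935444 190.0851754391764 [[0.02, -0.979, 0.203, 0.361], [-1.0, -0.019, 0.005, 0.022], [-0.001, -0.203, -0.979, 1.087], [0.0, 0.0, 0.0, 1.0]]
```

View pics/side0.png

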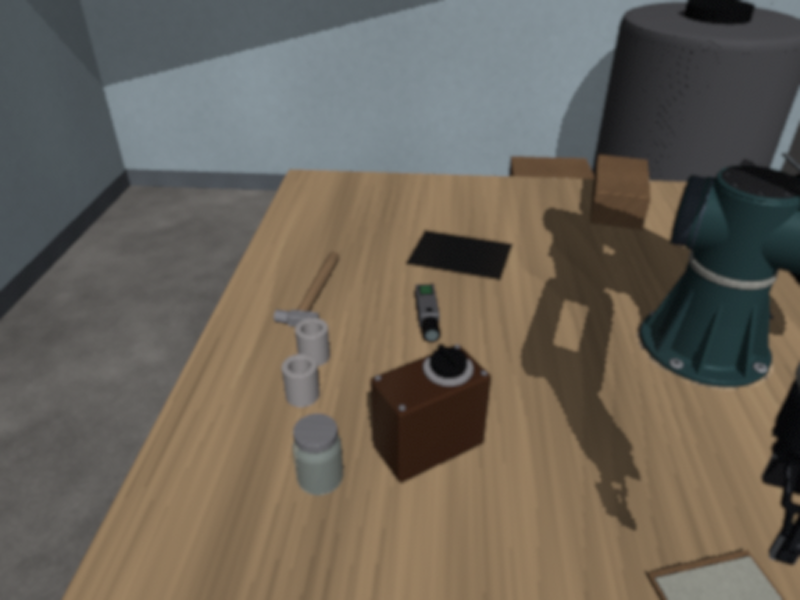

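View pics/top0.png

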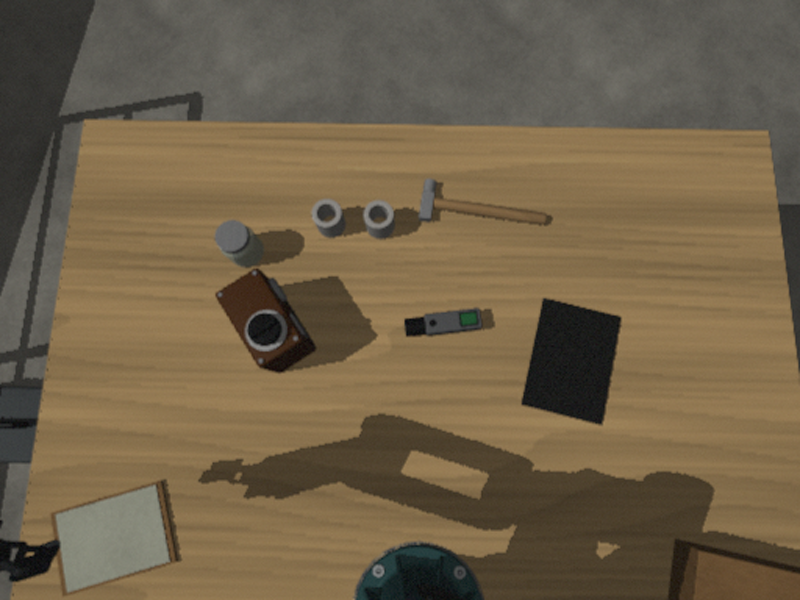

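Both views are clear. In the side picture the thermometer is at (428,312), the regulator at (430,410) and the pad at (460,255). In the top picture they are at (443,322), (265,320) and (572,360). I'll enlarge crops of each.

```bash
cat > h.py <<'E'
import numpy as np,pickle
def load(n): return pickle.load(open(n+".pkl","rb"))
def px(s,u,v,z=None):
    f=s["img"].shape[0]/2/np.tan(np.radians(s["vfov"]/2))
    d=np.array([(u-s["cx"])/f,(v-s["cy"])/f,1.]);T=s["T"]
    if z is None:
        r=s["range_z"][int(round(v)),int(round(u))]; return T[:3,:3]@(d*r)+T[:3,3]
    w=T[:3,:3]@d; return T[:3,3]+w*(z-T[2,3])/w[2]
def proj(s,P):
    f=s["img"].shape[0]/2/np.tan(np.radians(s["vfov"]/2));T=s["T"]
    c=(np.atleast_2d(P)-T[:3,3])@T[:3,:3]
    return c[:,:2]/c[:,2:]*f+[s["cx"],s["cy"]]
E
python3 - <<'E'
from h import *
import cv2
def crop(n,u0,v0,w,h,k,out):
    s=load(n);c=s["img"][v0:v0+h,u0:u0+w,::-1]
    c=np.clip(c.astype(float)*1.6,0,255).astype(np.uint8)
    c=cv2.resize(c,None,fx=k,fy=k,interpolation=cv2.INTER_CUBIC)
    for i in range(0,w,10):
        cv2.putText(c,str(u0+i),(i*k,10),0,.35,(0,255,255),1);cv2.line(c,(i*k,12),(i*k,18),(0,255,255),1)
    for i in range(0,h,10):
        cv2.putText(c,str(v0+i),(0,i*k+4),0,.35,(0,255,255),1)
    cv2.imwrite(out,c)
crop("top",130,160,80,90,6,"pics/reg.png")
crop("top",250,185,80,45,10,"pics/th.png")
crop("top",325,180,80,100,6,"pics/pad.png")
# pad segmentation / therm segmentation by range height
s=load("top");f=192/np.tan(np.radians(s["vfov"]/2))
v,u=np.mgrid[:384,:512];r=s["range_z"]
P=np.stack([(u-s["cx"])/f*r,(v-s["cy"])/f*r,r],-1)@s["T"][:3,:3].T+s["T"][:3,3]
def rect(m,name):
    q=P[m][:,:2].astype(np.float32);print(name,m.sum(),cv2.minAreaRect(q),"z",np.percentile(P[m][:,2],[5,50,95]))
box=lambda a,b,c,d:(u>=a)&(u<b)&(v>=c)&(v<d)
rect(box(250,320,190,225)&(P[...,2]>.03)&(r>0),"therm")
dark=s["img"].max(2)<40
rect(box(325,405,185,280)&dark,"pad")
rect(box(130,210,160,245)&(P[...,2]>.14)&(P[...,2]<.16)&(r>0),"regtop")
rect(box(130,210,160,245)&(P[...,2]>.165)&(r>0),"dial")
for n,b in dict(jar=(135,170,135,175),sa=(195,222,122,155),sb=(228,255,122,155),ham=(265,355,110,150)).items():
    rect(box(*b)&(P[...,2]>.012)&(r>0),n)
E
```

```text
therm 593 ((0.5297596454620361, -0.0407109260559082), (0.04020356759428978, 0.1501002162694931), 7.586068153381348) z [0.03287321 0.03913019 0.0431524 ]
pad 3524 ((0.4695988893508911, -0.1885383427143097), (0.410677969455719, 0.23587849736213684), 87.43321990966797) z [0.00296521 0.00609022 0.00955914]
regtop 1528 ((0.514629602432251, 0.2889067530632019), (0.15933360159397125, 0.09011522680521011), 34.91120529174805) z [0.14598812 0.14994916 0.15447646]
dial 347 ((0.4897439479827881, 0.27095162868499756), (0.05359022319316864, 0.0538133904337883), 3.995349884033203) z [0.16846842 0.17250412 0.18184798]
jar 671 ((0.6437353491783142, 0.3491401970386505), (0.1315654218196869, 0.06954458355903625), 22.972747802734375) z [0.0235697  0.10201094 0.10792517]
sa 353 ((0.7362971305847168, 0.19226813316345215), (0.05843474715948105, 0.056795381009578705), 41.69321823120117) z [0.01978605 0.06407436 0.07206395]
sb 342 ((0.7362560033798218, 0.08864982426166534), (0.05767437070608139, 0.058966897428035736), 51.8508415222168) z [0.01978651 0.06530178 0.07208594]
ham 761 ((0.7731652855873108, -0.12378460168838501), (0.25952234864234924, 0.08906608074903488), 82.00004577636719) z [0.01534217 0.02362744 0.02793664]
```

```bash
cd pics; python3 -c "
import cv2,numpy as np
a=[cv2.imread(x) for x in('reg.png','pad.png')]
print([i.shape for i in a])"
```

```text
[(540, 480, 3), (600, 480, 3)]
```

View pics/th.png

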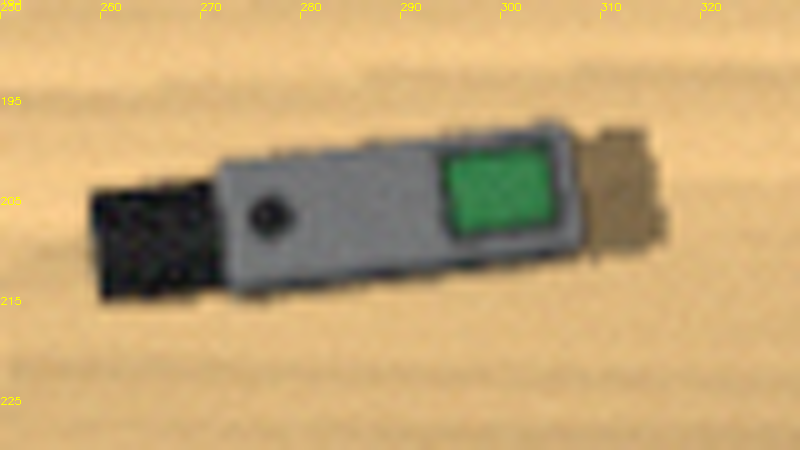

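View pics/reg.png

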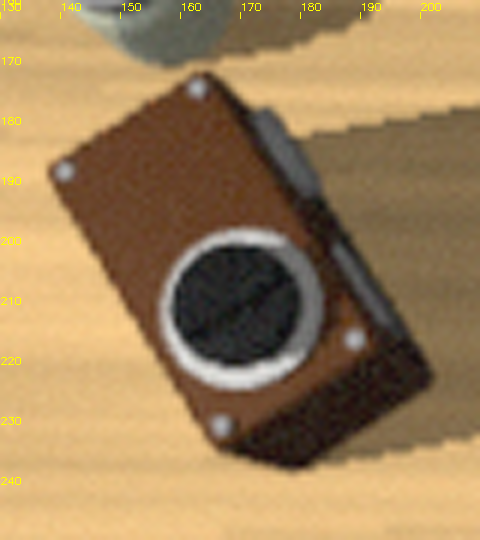

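View pics/pad.png

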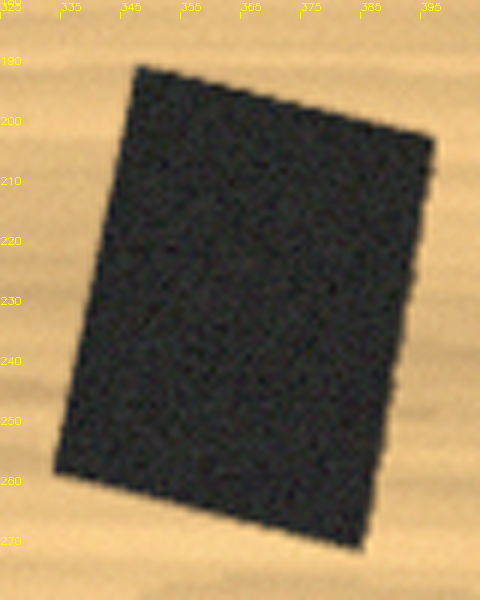

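```bash
cat >> h.py <<'E'
RC=np.array([.5146,.2889]);RX=np.array([np.cos(-.961),np.sin(-.961)]);RY=np.array([-RX[1],RX[0]])
DISC=np.r_[RC+.055*RX+.038*RY,.1]
E
python3 - <<'E'
from h import *
import cv2
s=load("top")
c=np.array([px(s,u-.5,v-.5,.006)[:2] for u,v in((347.8,191),(397.2,202.8),(385.3,271.7),(334,258.7))])
print("pad corners",c.round(4).tolist(),c.mean(0),[np.linalg.norm(c[i]-c[(i+1)%4]).round(4) for i in range(4)])
for i,j in((3,0),(2,1)): d=c[j]-c[i];print("head",np.degrees(np.arctan2(d[1],d[0])))
d=c[1]-c[0];print("short",np.degrees(np.arctan2(d[1],d[0])))
print("nose",px(s,259.2,209.3,.02),"tail",px(s,307,202.8,.02))
print("DISC",DISC)
# disc rim overlay in both
a=np.linspace(0,2*np.pi,24)
rim=np.array([np.r_[DISC[:2]+.025*np.cos(t)*RY,.1+.025*np.sin(t)] for t in a])
plate=np.array([np.r_[RC+.046*RX+(-.042+i*.022)*RY,.1+j*.022] for i,j in((-1,-1),(-1,1),(1,1),(1,-1))])
im=s["img"].copy();im=cv2.resize(im[150:250,120:220,::-1],None,fx=6,fy=6)
for P,col in((rim,(0,255,255)),(plate,(0,255,0))):
    q=((proj(s,P)-[120,150]+.5)*6).astype(int);cv2.polylines(im,[q.reshape(-1,1,2)],True,col,1)
cv2.imwrite("pics/ov.png",im)
# depth check of disc pixels
f=192/np.tan(np.radians(s["vfov"]/2));v,u=np.mgrid[:384,:512];r=s["range_z"]
P=np.stack([(u-s["cx"])/f*r,(v-s["cy"])/f*r,r],-1)@s["T"][:3,:3].T+s["T"][:3,3]
m=(u>165)&(u<190)&(v>172)&(v<200)&(P[...,2]>.07)&(P[...,2]<.125)
q=P[m];lx=(q[:,:2]-RC)@RX;ly=(q[:,:2]-RC)@RY
k=(lx>.048)&(lx<.062);print("disc local y range",ly[k].min(),ly[k].max(),"x",np.percentile(lx[k],[10,50,90]),"zmax",q[k,2].max(),k.sum())
# sleeve tops
for n,b in dict(sa=(195,222,122,155),sb=(228,255,122,155)).items():
    m=(u>=b[0])&(u<b[1])&(v>=b[2])&(v<b[3])&(P[...,2]>.064)
    print(n,cv2.minEnclosingCircle(P[m][:,:2].astype(np.float32)))
E
```

```text
pad corners [[0.5886, -0.2449], [0.5536, -0.3991], [0.3415, -0.3506], [0.377, -0.1964]] [ 0.46518761 -0.29775303] [np.float64(0.1581), np.float64(0.2177), np.float64(0.1582), np.float64(0.217)]
head -12.903463100384117
head -12.872893129899484
short -102.77147198667286
nose [0.5209632  0.03286187 0.02      ] tail [ 0.544208   -0.11515191  0.02      ]
DISC [0.57724959 0.26557556 0.1       ]
disc local y range 0.014087301920843532 0.06302091539688934 x [0.04934663 0.05280077 0.05497045] zmax 0.12499605064356523 54
sa ((0.5631781220436096, 0.1123318076133728), 0.2216147631406784)
sb ((0.5638912320137024, 0.05639312043786049), 0.20593224465847015)
```

View pics/ov.png

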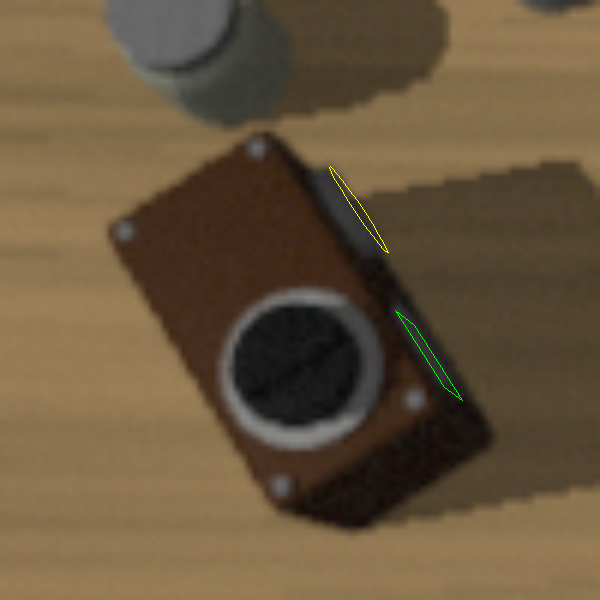

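Call:
play_rows(commands=[0,0,-0.5,0,0,0,1,0,0,-0.9,0,0,0,1,0,0,-0.9,0,0,0,1])

```text
time: 0.48
eef_pos: [0.1723, 0.5769, 0.2993]
orientation: [0.144, 0.99, 0.003, 0.001]
force: [-0.5, 0.4, -0.3]
gripper_width: 0.0854
```

The overlay lands on the disc face to within a pixel: local y from 14 to 63 mm, top at 125 mm. The pad measures 217 x 158 mm, close to the 220 x 160 given. Next I go over to the thermometer.

Call:
play_rows(commands=[-0.35,-0.35,0,0,0,0,1,-0.75,-0.75,0,0,0,0,1,-1,-1,0,0,0,0,1])

```text
time: 0.85
eef_pos: [0.2388, 0.4478, 0.2943]
orientation: [0.145, 0.989, -0.001, -0.0]
force: [0.3, 0.5, 0.4]
gripper_width: 0.0853
```

Call:
play_rows(commands=[-0.4,-0.4,0,0,0,0,1,-0.8,-0.8,0,0,0,0,1,-1,-1,0,0,0,0,1])

```text
time: 1.23
eef_pos: [0.306, 0.3233, 0.2945]
orientation: [0.145, 0.989, -0.001, -0.001]
force: [-0.2, 0.5, -0.1]
gripper_width: 0.0849
```

Call:
play_rows(commands=[-0.4,-0.4,0,0,0,0,1,-0.8,-0.8,0,0,0,0,1,-1,-1,0,0,0,0,1])

```text
time: 1.6
eef_pos: [0.3733, 0.1992, 0.2946]
orientation: [0.145, 0.989, -0.001, -0.001]
force: [0.4, -0.1, -0.2]
gripper_width: 0.0854
```

Call:
play_rows(commands=[-0.4,-0.4,0,0,0,0,1,-0.8,-0.8,0,0,0,0,1,-1,-1,0,0,0,0,1])

```text
time: 1.98
eef_pos: [0.4407, 0.0749, 0.2945]
orientation: [0.146, 0.989, -0.0, -0.001]
force: [1.0, 0.5, -0.4]
gripper_width: 0.0855
```

Call:
play_rows(commands=[-0.5,-0.4,0,0,0,0.3,1,-1,-0.8,0,0,0,0.6,1,-1,-0.9,0,0,0,1,1,-1,-0.9,0,0,0,1,1])

```text
time: 2.48
eef_pos: [0.5098, -0.0383, 0.2942]
orientation: [0.385, 0.923, -0.0, -0.002]
force: [-0.0, 0.4, 0.3]
gripper_width: 0.0855
```

Call:
play_rows(commands=[0,0,0.3,0,0,0.3,1,0,0,0.6,0,0,0.6,1,0,0,0.8,0,0,1,1,0,0,0.8,0,0,1,1,0,0,0.8,0,0,1,1])

```text
time: 3.1
eef_pos: [0.5107, -0.0368, 0.2164]
orientation: [0.599, 0.801, 0.0, 0.0]
force: [0.3, -0.2, -1.0]
gripper_width: 0.0857
```

```bash
cat > d.py <<'E'
import sys,numpy as np
from cell import arm
from scipy.spatial.transform import Rotation as R
def delta(p,yaw):  # yaw deg of tool x, tool down
    st=arm.get_state();Rc=R.from_quat(st["orientation"]);y=np.radians(yaw)
    Rt=R.from_matrix(np.array([[np.cos(y),np.sin(y),0],[np.sin(y),-np.cos(y),0],[0,0,-1]]))
    x=Rc.as_matrix()[:,0]
    print("t",round(st["time"],2),"pos",st["eef_pos"].round(4),"yaw",np.degrees(np.arctan2(x[1],x[0])).round(2),"q",st["joint_pos"].round(2),"w",round(float(st["gripper_width"]),4),"F",st["force"].round(1))
    print("shift",(Rc.inv().apply(np.array(p)-st["eef_pos"])/.1).round(3),"turn",((Rc.inv()*Rt).as_rotvec()/.5).round(3))
if __name__=="__main__":
    a=list(map(float,sys.argv[1:]));delta(a[:3],a[3])
E
python3 d.py .532 -.051 .12 98
```

```text
t 3.1 pos [ 0.5107 -0.0368  0.2164] yaw 106.43 q [-0.21  0.22  1.68  0.    1.24 -0.49] w 0.0857 F [ 0.3 -0.2 -1. ]
shift [-0.196  0.164  0.964] turn [0.001 0.    0.294]
```

Call:
play_rows(commands=[-0.1,0.08,0.4,0,0,0.15,1,-0.2,0.16,0.8,0,0,0.29,1,-0.2,0.16,0.96,0,0,0.29,1,-0.2,0.16,0.96,0,0,0.29,1])

```text
time: 3.6
eef_pos: [0.5308, -0.0519, 0.1197]
orientation: [0.656, 0.754, -0.0, -0.001]
force: [-0.5, 0.1, 0.2]
gripper_width: 0.0853
```

```bash
python3 d.py .532 -.051 .003 98
python3 - <<'E'
from cell import arm
import cv2
a=arm.snapshot("top")["img"][150:260,220:360,::-1]
cv2.imwrite("pics/g1.png",cv2.resize(a,None,fx=5,fy=5,interpolation=cv2.INTER_CUBIC))
E
```

```text
t 3.6 pos [ 0.5308 -0.0519  0.1197] yaw 97.96 q [-0.23  0.36  1.75  0.    1.03 -0.37] w 0.0853 F [-0.5  0.1  0.2]
shift [0.006 0.015 1.167] turn [-0.003 -0.001 -0.001]
```

View pics/g1.png

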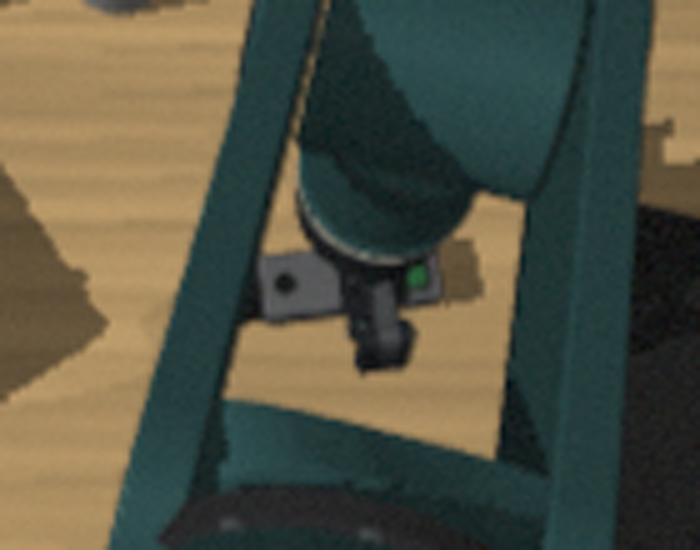

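The fingers straddle the body: the open finger is at about (385,345) in the crop, and the grey body at (290,285) and screen at (418,275) sit on either side of the hand. Descending and closing.

Call:
play_rows(commands=[0,0.01,0.3,0,0,0,1,0,0.01,0.6,0,0,0,1,0,0.01,0.8,0,0,0,1,0,0.01,0.9,0,0,0,1])

```text
time: 4.15
eef_pos: [0.5332, -0.0521, 0.0305]
orientation: [0.657, 0.754, 0.0, 0.001]
force: [-0.1, -0.6, -0.3]
gripper_width: 0.0853
```

Call:
play_rows(commands=[0,0,0.13,0,0,0,1,0,0,0.26,0,0,0,1,0,0,0.26,0,0,0,1,0,0,0.26,0,0,0,0,0,0,0.26,0,0,0,-0.5,0,0,0.26,0,0,0,-1,0,0,0.26,0,0,0,-1,0,0,0.26,0,0,0,-1,0,0,0.26,0,0,0,-1,0,0,0.26,0,0,0,-1])

```text
time: 5.4
eef_pos: [0.5329, -0.0523, 0.0046]
orientation: [0.657, 0.754, 0.0, 0.001]
force: [-0.8, 0.4, 4.8]
gripper_width: 0.038
```

```bash
python3 d.py .532 -.051 .1 98
```

```text
t 5.4 pos [ 0.5329 -0.0523  0.0046] yaw 97.79 q [-0.23  0.53  1.84 -0.    0.77 -0.36] w 0.038 F [-0.8  0.4  4.8]
shift [ 0.013 -0.007 -0.954] turn [ 0.002  0.001 -0.007]
```

Call:
play_rows(commands=[0,0,-0.2,0,0,0,-1,0,0,-0.5,0,0,0,-1,0,0,-0.8,0,0,0,-1,0,0,-1,0,0,0,-1,0,0,-1,0,0,0,-1])

```text
time: 6.02
eef_pos: [0.5337, -0.0524, 0.1053]
orientation: [0.657, 0.754, 0.001, 0.002]
force: [0.4, 0.5, -2.5]
gripper_width: 0.038
```

Call:
play_rows(commands=[0,0,-0.3,0,0,0,-1,0,0,-0.6,0,0,0,-1,0,0,-0.9,0,0,0,-1,0,0,-1,0,0,0,-1,0,0,-1,0,0,0,-1])

```text
time: 6.65
eef_pos: [0.5323, -0.0521, 0.2032]
orientation: [0.657, 0.754, -0.0, -0.0]
force: [0.7, -1.0, -1.4]
gripper_width: 0.038
```

```bash
python3 d.py .672 .130 .205 124.9
python3 - <<'E'
from cell import arm
import cv2,pickle
s=arm.snapshot("side");pickle.dump(s,open("s1.pkl","wb"))
a=s["img"][:,:,::-1]
cv2.imwrite("pics/s1.png",cv2.resize(a,(800,600),interpolation=cv2.INTER_CUBIC))
a=a[110:250,200:340]
cv2.imwrite("pics/s1c.png",cv2.resize(a,None,fx=4,fy=4,interpolation=cv2.INTER_CUBIC))
E
```

```text
t 6.65 pos [ 0.5323 -0.0521  0.2032] yaw 97.79 q [-0.23  0.27  1.65 -0.    1.22 -0.36] w 0.038 F [ 0.7 -1.  -1.4]
shift [ 1.615  1.631 -0.019] turn [-0.001 -0.    -0.946]
```

View pics/s1.png

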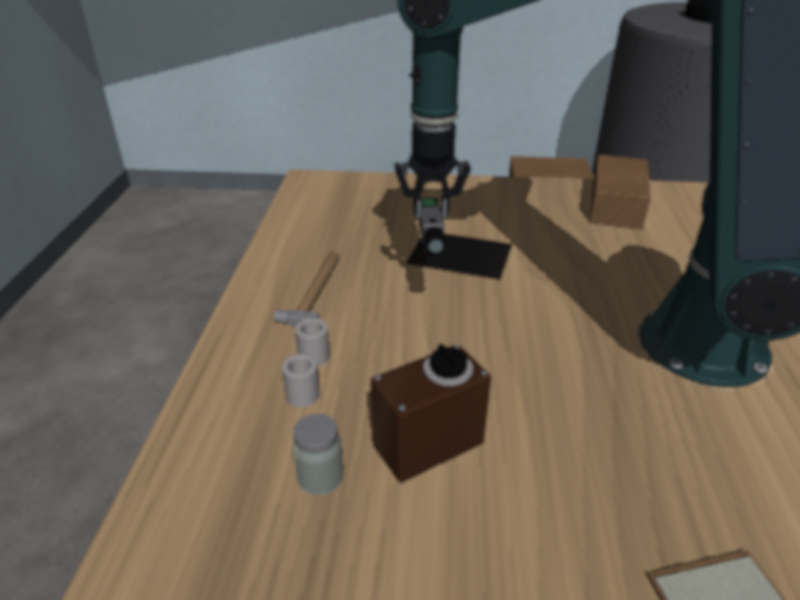

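View pics/s1c.png

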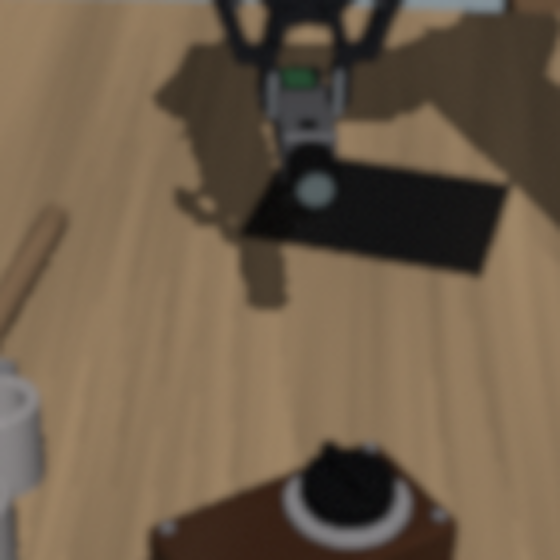

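Run:
```python
from h import *
s=load("s1")
print("pred px",proj(s,np.array([[.5208,.0321,.2186]])))
print("lens by range",px(s,278.3,157.0), "by z",px(s,278.3,157,.2186))
for u in(276,278,280):
  for v in(155,157,159): print(u,v,px(s,u,v).round(4))
```

```text
pred px [[278.37118107 156.37960709]]
lens by range [0.52088778 0.03600072 0.21896031] by z [0.52089429 0.03539386 0.2186    ]
276 155 [0.5273 0.0352 0.2245]
276 157 [0.5271 0.0382 0.22  ]
276 159 [0.5269 0.0366 0.2128]
278 155 [0.5219 0.0389 0.2269]
278 157 [0.5217 0.0361 0.219 ]
278 159 [0.5215 0.0326 0.2106]
280 155 [0.5165 0.0344 0.2244]
280 157 [0.5163 0.0389 0.2209]
280 159 [0.5161 0.0345 0.212 ]
```

The measured lens agrees with the prediction: it is about 86 mm ahead of the TCP and 15.5 mm above it, with no tilt visible. Moving to above the aiming pose.

Call:
play_rows(commands=[0.2,0.2,0,0,0,0,-1,0.5,0.5,0,0,0,0,-1,0.8,0.8,0,0,0,0,-1,0.8,0.8,0,0,0,0,-1])

```text
time: 7.2
eef_pos: [0.6015, 0.0402, 0.2016]
orientation: [0.656, 0.754, -0.0, -0.001]
force: [-0.5, -1.2, -1.8]
gripper_width: 0.038
```

Call:
play_rows(commands=[0.3,0.3,0,0,0,-0.2,-1,0.6,0.6,0,0,0,-0.4,-1,0.8,0.8,0,0,0,-0.6,-1,0.8,0.8,0,0,0,-0.8,-1,0.8,0.8,0,0,0,-0.94,-1,0.8,0.8,0,0,0,-0.94,-1])

```text
time: 7.95
eef_pos: [0.6681, 0.1273, 0.202]
orientation: [0.464, 0.886, -0.001, -0.001]
force: [-0.3, 0.3, -1.1]
gripper_width: 0.0382
```

```bash
python3 d.py .6728 .1287 .0875 124.9
python3 - <<'E'
from cell import arm
import cv2,pickle
s=arm.snapshot("side")
a=s["img"][:,:,::-1]
cv2.imwrite("pics/s2.png",cv2.resize(a,(800,600),interpolation=cv2.INTER_CUBIC))
E
```

```text
t 7.95 pos [0.6681 0.1273 0.202 ] yaw 124.67 q [ 0.09  0.48  1.32 -0.    1.34 -0.52] w 0.0382 F [-0.3  0.3 -1.1]
shift [-0.017  0.05   1.145] turn [-0.006 -0.002 -0.008]
```

View pics/s2.png

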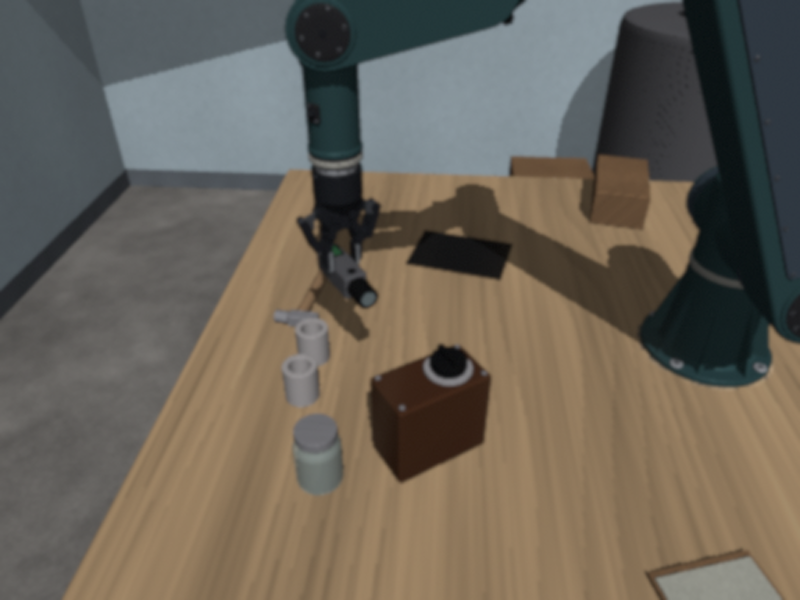

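The thermometer is at (350,275), the nose at (365,297), clear above everything. Lowering in steps.

Call:
play_rows(commands=[-0.01,0.05,0.2,0,0,0,-1,-0.02,0.05,0.4,0,0,0,-1,-0.02,0.05,0.6,0,0,0,-1,-0.02,0.05,0.8,0,0,0,-1,-0.02,0.05,0.8,0,0,0,-1])

```text
time: 8.62
eef_pos: [0.6723, 0.1289, 0.1204]
orientation: [0.464, 0.886, -0.002, -0.002]
force: [0.3, 0.4, -1.1]
gripper_width: 0.0381
```

```bash
python3 d.py .6728 .1287 .0875 124.9
python3 - <<'E'
from cell import arm
import cv2,pickle
s=arm.snapshot("side");pickle.dump(s,open("s3.pkl","wb"))
a=s["img"][150:300,160:330,::-1]
cv2.imwrite("pics/s3.png",cv2.resize(a,None,fx=4,fy=4,interpolation=cv2.INTER_CUBIC))
s=arm.snapshot("top");pickle.dump(s,open("t3.pkl","wb"))
a=s["img"][100:250,120:290,::-1]
cv2.imwrite("pics/t3.png",cv2.resize(a,None,fx=4,fy=4,interpolation=cv2.INTER_CUBIC))
E
```

```text
t 8.62 pos [0.6723 0.1289 0.1204] yaw 124.67 q [ 0.09  0.56  1.4  -0.    1.19 -0.52] w 0.0381 F [ 0.3  0.4 -1.1]
shift [-0.006  0.005  0.329] turn [-0.01  -0.006 -0.008]
```

View pics/s3.png

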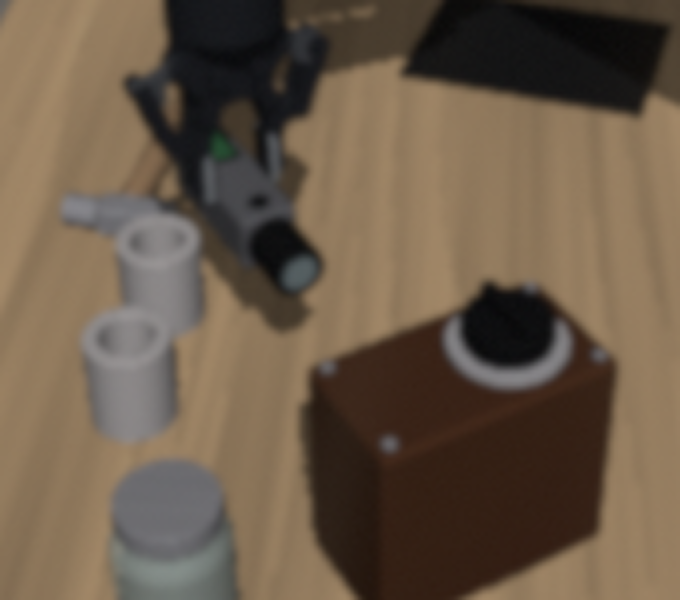

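View pics/t3.png

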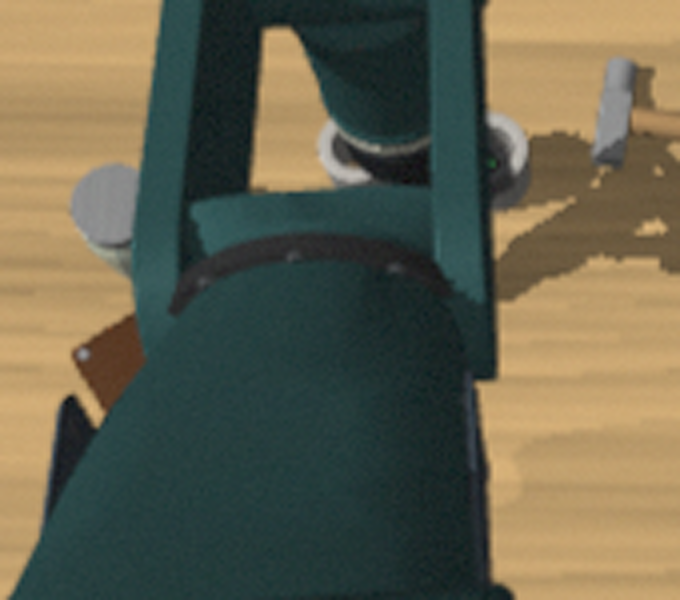

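The side crop shows the lens at (299,272). The tail side of the thermometer is near sleeve_b at (160,275) but behind and above it. I check the lens position before the last 33 mm.

Run:
```python
from h import *
s=load("s3");print(px(s,234.25,217.5),px(s,234.25,217.5,.136))
y=np.radians(124.67);L=np.array([.6723+.087*np.cos(y),.1289+.087*np.sin(y),.1359]);print(L,proj(s,L))
# sleeve tops from first side view
s0=load("side");f=192/np.tan(np.radians(s0["vfov"]/2));v,u=np.mgrid[:384,:512];r=s0["range_z"]
P=np.stack([(u-s0["cx"])/f*r,(v-s0["cy"])/f*r,r],-1)@s0["T"][:3,:3].T+s0["T"][:3,3]
m=(u>180)&(u<216)&(v>195)&(v<265)&(r>0)&(P[...,2]>.062)&(P[...,2]<.08)&(abs(P[...,0]-.736)<.05);q=P[m]
for a in(.0886,.192):
  k=abs(q[:,1]-a)<.045;print(q[k].min(0),q[k].max(0))
```

```text
[0.62301397 0.20444486 0.13939163] [0.62360694 0.20032965 0.136     ]
[0.62281014 0.20045245 0.1359    ] [[234.56146405 217.57723067]]
[0.71216539 0.06181403 0.06204007] [0.76977032 0.12313099 0.07188061]
[0.71185959 0.16491096 0.06218845] [0.77021809 0.22512228 0.07195569]
```

Call:
play_rows(commands=[-0.01,0,0.08,-0.01,-0.01,0,-1,-0.01,0,0.16,-0.01,-0.01,0,-1,-0.01,0,0.24,-0.01,-0.01,0,-1,-0.01,0,0.32,-0.01,-0.01,0,-1,-0.01,0,0.32,-0.01,-0.01,0,-1])

```text
time: 9.35
eef_pos: [0.6744, 0.1284, 0.0907]
orientation: [0.464, 0.886, 0.001, 0.003]
force: [-0.1, 0.0, -1.5]
gripper_width: 0.038
```

```bash
python3 d.py .6728 .1287 .0875 124.9
python3 - <<'E'
from cell import arm
import cv2,pickle
s=arm.snapshot("side");pickle.dump(s,open("s4.pkl","wb"))
a=s["img"][150:300,160:330,::-1]
cv2.imwrite("pics/s4.png",cv2.resize(a,None,fx=4,fy=4,interpolation=cv2.INTER_CUBIC))
E
```

```text
t 9.35 pos [0.6744 0.1284 0.0907] yaw 124.72 q [ 0.09  0.58  1.43 -0.    1.12 -0.52] w 0.038 F [-0.1  0.  -1.5]
shift [ 0.012 -0.011  0.032] turn [ 0.007  0.008 -0.006]
```

View pics/s4.png

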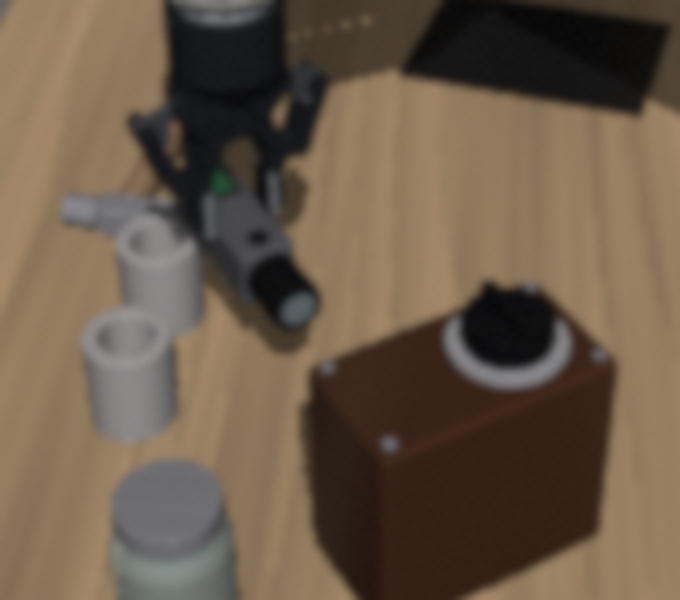

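Lens at (297,307). Its height is about 106 mm; I trim 3 mm lower and hold for 2.5 s.

Call:
play_rows(commands=[0.01,-0.01,0.03,0.005,0.005,0,-1,0.01,-0.01,0.03,0.005,0.005,0,-1,0.01,-0.01,0.03,0.005,0.005,0,-1,0.01,-0.01,0.03,0.005,0.005,0,-1,0.01,-0.01,0.03,0.005,0.005,0,-1,0.01,-0.01,0.03,0.005,0.005,0,-1,0.01,-0.01,0.03,0.005,0.005,0,-1,0.01,-0.01,0.03,0.005,0.005,0,-1,0.01,-0.01,0.03,0.005,0.005,0,-1,0.01,-0.01,0.03,0.005,0.005,0,-1,0.01,-0.01,0.03,0.005,0.005,0,-1,0.01,-0.01,0.03,0.005,0.005,0,-1,0.01,-0.01,0.03,0.005,0.005,0,-1,0.01,-0.01,0.03,0.005,0.005,0,-1,0.01,-0.01,0.03,0.005,0.005,0,-1,0.01,-0.01,0.03,0.005,0.005,0,-1,0.01,-0.01,0.03,0.005,0.005,0,-1,0.01,-0.01,0.03,0.005,0.005,0,-1,0.01,-0.01,0.03,0.005,0.005,0,-1,0.01,-0.01,0.03,0.005,0.005,0,-1])

```text
time: 11.9
eef_pos: [0.6738, 0.1287, 0.0888]
orientation: [0.464, 0.886, 0.0, 0.002]
force: [1.0, 0.2, -1.7]
gripper_width: 0.0384
```

```bash
python3 d.py .6728 .1287 .0875 124.9
python3 - <<'E'
from cell import arm
from h import *
from scipy.spatial.transform import Rotation as R
st=arm.get_state();M=R.from_quat(st["orientation"]).as_matrix();x=M[:,0]
L=st["eef_pos"]+.087*x-.0155*M[:,2]
print("disc in lens:",(DISC-L)@np.array([x,-M[:,1],-M[:,2]]).T, "ang",np.arccos(-(x[:2]@RX)), abs(st["joint_velocities"]).max())
import cv2
s=arm.snapshot("side")
f=192/np.tan(np.radians(s["vfov"]/2))
cv2.imwrite("pics/s5.png",cv2.resize(s["img"][150:300,160:330,::-1],None,fx=4,fy=4,interpolation=cv2.INTER_CUBIC))
pickle.dump(s,open("s5.pkl","wb"));print("pred lens px crop",(proj(s,L)-[160,150]+.5)*4)
E
```

```text
t 11.9 pos [0.6738 0.1287 0.0888] yaw 124.72 q [ 0.09  0.59  1.43 -0.    1.12 -0.52] w 0.0384 F [ 1.   0.2 -1.7]
shift [ 0.006 -0.008  0.013] turn [ 0.005  0.005 -0.006]
disc in lens: [ 0.08046928  0.00133544 -0.00385893] ang 0.004577122591687261 0.002010552197422851
pred lens px crop [[299.66907606 310.67540603]]
```

View pics/s5.png

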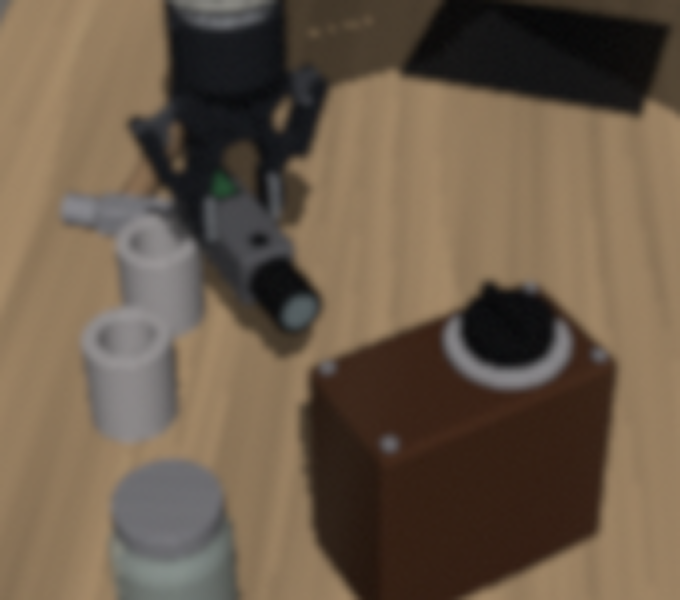

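The hold is done: the predicted lens offsets are 80 mm ahead, 1 mm to the side and 4 mm in height, and the picture agrees. Now I lift and go to the pad.

Call:
play_rows(commands=[0,0,-0.2,0,0,0,-1,0,0,-0.5,0,0,0,-1,0,0,-0.8,0,0,0,-1,0,0,-1,0,0,0,-1])

```text
time: 12.45
eef_pos: [0.674, 0.1288, 0.1905]
orientation: [0.464, 0.886, 0.001, 0.003]
force: [0.1, 0.5, -2.0]
gripper_width: 0.0379
```

Call:
play_rows(commands=[-0.1,-0.2,0,0,0,0,-1,-0.3,-0.5,0,0,0,0,-1,-0.5,-0.8,0,0,0,0,-1,-0.6,-1,0,0,0,0,-1])

```text
time: 12.95
eef_pos: [0.6233, 0.0203, 0.1875]
orientation: [0.465, 0.886, -0.0, 0.001]
force: [0.0, -0.5, -2.2]
gripper_width: 0.0381
```

Call:
play_rows(commands=[-0.2,-0.3,0,0,0,0,-1,-0.4,-0.6,0,0,0,0,-1,-0.6,-0.9,0,0,0,0,-1,-0.6,-1,0,0,0,0,-1])

```text
time: 13.45
eef_pos: [0.576, -0.0857, 0.1881]
orientation: [0.465, 0.885, 0.0, 0.001]
force: [0.1, 0.5, -2.2]
gripper_width: 0.0378
```

Call:
play_rows(commands=[-0.2,-0.3,0,0,0,0,-1,-0.4,-0.6,0,0,0,0,-1,-0.6,-0.9,0,0,0,0,-1,-0.6,-1,0,0,0,0,-1])

```text
time: 13.95
eef_pos: [0.5286, -0.1911, 0.1882]
orientation: [0.465, 0.885, 0.001, 0.002]
force: [0.2, 0.0, -1.9]
gripper_width: 0.0381
```

Call:
play_rows(commands=[-0.2,-0.3,0,0,0,-0.2,-1,-0.4,-0.6,0,0,0,-0.4,-1,-0.6,-0.9,0,0,0,-0.6,-1,-0.6,-1,0,0,0,-0.8,-1,-0.6,-1,0,0,0,-0.8,-1])

```text
time: 14.58
eef_pos: [0.4809, -0.2955, 0.1881]
orientation: [0.28, 0.96, 0.001, 0.001]
force: [0.6, 1.1, -1.1]
gripper_width: 0.0382
```

```bash
python3 d.py .477 -.3005 .1 167.1
```

```text
t 14.57 pos [ 0.4809 -0.2955  0.1881] yaw 147.54 q [-0.68  0.32  1.61  0.    1.2  -1.68] w 0.0382 F [ 0.6  1.1 -1.1]
shift [ 0.008 -0.065  0.881] turn [ 0.003  0.005 -0.683]
```

Call:
play_rows(commands=[0.01,-0.06,0.2,0,0,-0.2,-1,0.01,-0.06,0.4,0,0,-0.4,-1,0.01,-0.06,0.6,0,0,-0.6,-1,0.01,-0.06,0.8,0,0,-0.68,-1,0.01,-0.06,0.88,0,0,-0.68,-1,0.01,-0.06,0.88,0,0,-0.68,-1])

```text
time: 15.32
eef_pos: [0.4777, -0.2999, 0.1001]
orientation: [0.113, 0.994, 0.0, 0.001]
force: [1.1, -0.9, -1.3]
gripper_width: 0.0385
```

```bash
python3 d.py .477 -.3005 .012 167.1
python3 - <<'E'
from cell import arm
import cv2
for n in("side","top"):
  a=arm.snapshot(n)["img"][:,:,::-1]
  a=a[110:230,200:360] if n=="side" else a[160:290,300:430]
  cv2.imwrite(f"pics/p1{n}.png",cv2.resize(a,None,fx=4,fy=4,interpolation=cv2.INTER_CUBIC))
E
```

```text
t 15.32 pos [ 0.4777 -0.2999  0.1001] yaw 167.06 q [-0.68  0.42  1.71  0.    1.01 -2.03] w 0.0385 F [ 1.1 -0.9 -1.3]
shift [ 0.008 -0.008  0.881] turn [ 0.002  0.005 -0.001]
```

View pics/p1side.png

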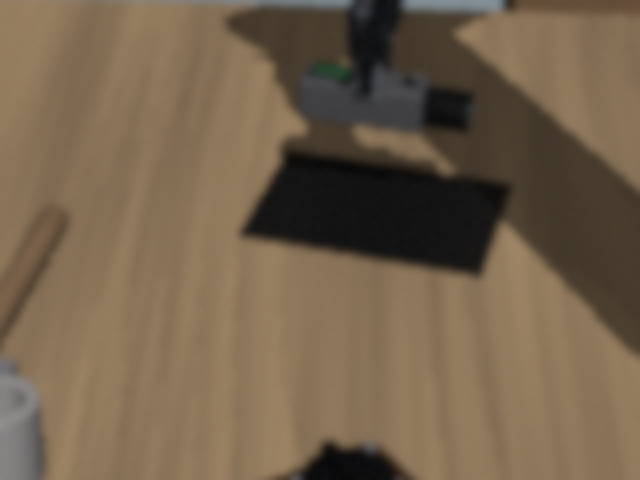

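View pics/p1top.png

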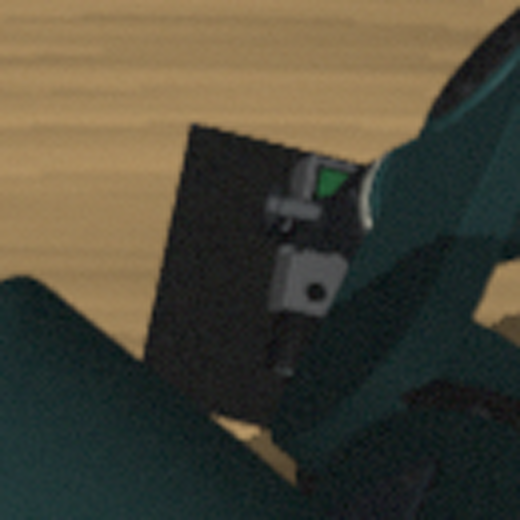

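The thermometer hangs level and parallel to the pad's long side: side crop, nose at (470,110), pad at (375,215). Lowering it.

Call:
play_rows(commands=[0.01,-0.01,0.2,0,0,0,-1,0.01,-0.01,0.4,0,0,0,-1,0.01,-0.01,0.6,0,0,0,-1,0.01,-0.01,0.75,0,0,0,-1,0.01,-0.01,0.82,0,0,0,-1,0.01,-0.01,0.82,0,0,0,-1])

```text
time: 16.18
eef_pos: [0.4767, -0.3017, 0.0184]
orientation: [0.112, 0.994, -0.0, 0.002]
force: [0.7, -0.3, -0.6]
gripper_width: 0.0379
```

```bash
python3 d.py .477 -.3005 .011 167.1
```

```text
t 16.18 pos [ 0.4767 -0.3017  0.0184] yaw 167.11 q [-0.69  0.54  1.77  0.    0.83 -2.04] w 0.0379 F [ 0.7 -0.3 -0.6]
shift [0.    0.013 0.074] turn [0.    0.007 0.   ]
```

Call:
play_rows(commands=[0,0,0.03,0,0,0,-1,0,0,0.06,0,0,0,-1,0,0,0.07,0,0,0,-1,0,0,0.07,0,0,0,-1])

```text
time: 16.68
eef_pos: [0.4767, -0.3017, 0.0114]
orientation: [0.112, 0.994, -0.0, 0.002]
force: [-0.8, -1.3, -2.0]
gripper_width: 0.0379
```

```bash
python3 d.py .477 -.3005 .011 167.1
```

```text
t 16.68 pos [ 0.4767 -0.3017  0.0114] yaw 167.12 q [-0.69  0.55  1.77  0.    0.82 -2.04] w 0.0379 F [-0.8 -1.3 -2. ]
shift [-0.     0.013  0.004] turn [0.    0.007 0.001]
```

Call:
play_rows(commands=[0,0,0.01,0,0,0,-1,0,0,0.01,0,0,0,-1,0,0,0.01,0,0,0,0.2,0,0,0.01,0,0,0,0.5,0,0,0.01,0,0,0,1,0,0,0.01,0,0,0,1,0,0,0.01,0,0,0,1,0,0,0.01,0,0,0,1,0,0,-0.2,0,0,0,1,0,0,-0.6,0,0,0,1,0,0,-1,0,0,0,1,0,0,-1,0,0,0,1])

```text
time: 18.18
eef_pos: [0.4785, -0.3034, 0.1147]
orientation: [0.112, 0.994, -0.002, 0.005]
force: [0.2, -0.6, 1.0]
gripper_width: 0.0855
```

Call:
play_rows(commands=[0,0,-0.4,0,0,0,1,0,0,-0.8,0,0,0,1,0,0,-1,0,0,0,1,0,0,-1,0,0,0,1])

```text
time: 18.68
eef_pos: [0.4766, -0.3021, 0.212]
orientation: [0.112, 0.994, -0.001, 0.003]
force: [0.2, 0.5, -0.6]
gripper_width: 0.0856
```

Run:
```python
from cell import arm
import cv2,pickle
for n in("side","top"):
  s=arm.snapshot(n);pickle.dump(s,open("e"+n+".pkl","wb"))
  cv2.imwrite(f"pics/e{n}.png",cv2.resize(s["img"][:,:,::-1],(800,600),interpolation=cv2.INTER_CUBIC))
  if n=="side":cv2.imwrite(f"pics/esc.png",cv2.resize(s["img"][130:210,240:350,::-1],None,fx=6,fy=6,interpolation=cv2.INTER_CUBIC))
```

```text
(no output)
```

View pics/eside.png

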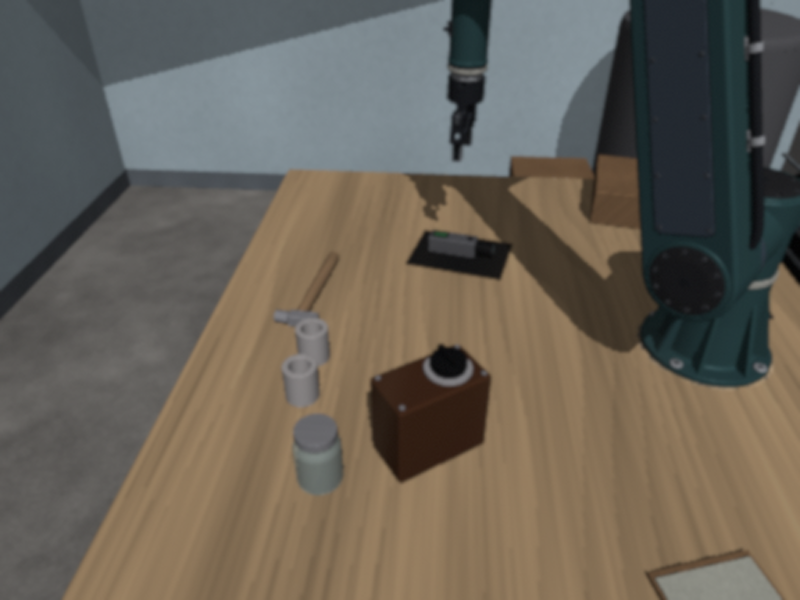

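View pics/esc.png

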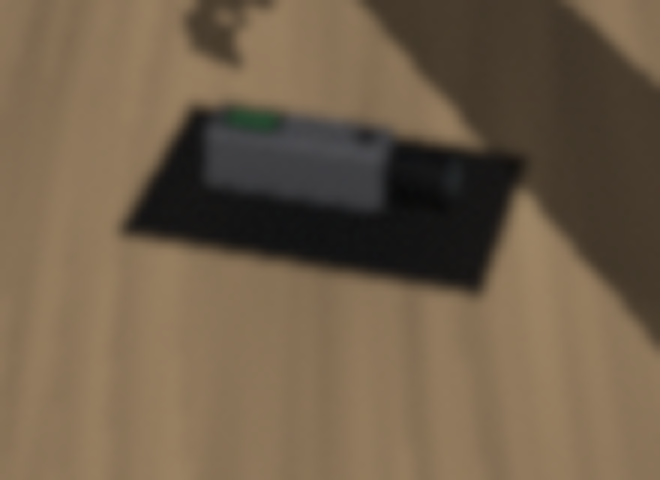

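View pics/etop.png

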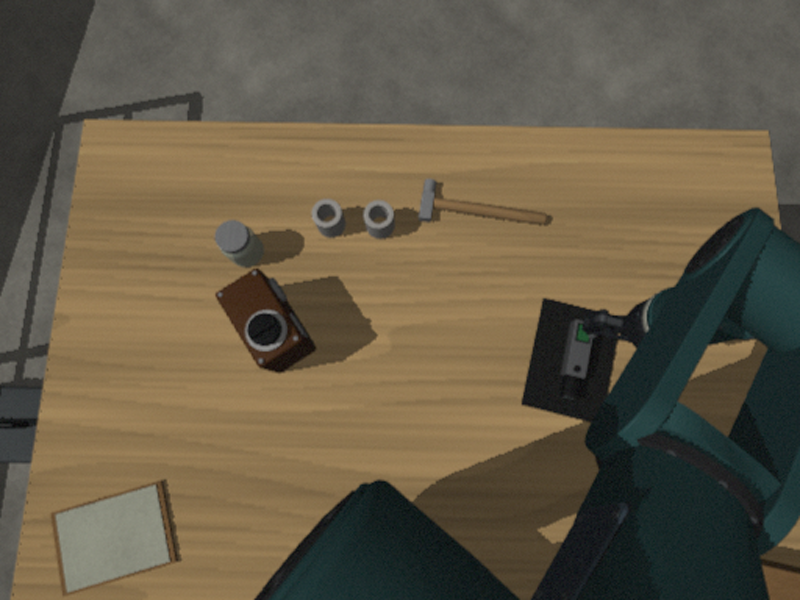

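The thermometer lies right way up in the middle of the pad: in the top view its screen is at (583,332) and its nose at (570,388). The bystanders are at the same pixels as in the first picture. Handing in.

Run:
```python
from h import *
for n in("side","top"):
    a=load(n)["img"].astype(int);b=load("e"+n)["img"].astype(int)
    r=(slice(150,320),slice(170,315)) if n=="side" else (slice(105,250),slice(130,365))
    d=abs(a-b).max(2)[r]>40; 
    v,u=np.nonzero(d);print(n,d.sum(),(u.min()+r[1].start,u.max()+r[1].start,v.min()+r[0].start,v.max()+r[0].start) if len(u) else "")
from cell import arm
print(arm.finish_job())
```

```text
side 769 (np.int64(265), np.int64(303), np.int64(151), np.int64(218))
top 791 (np.int64(259), np.int64(364), np.int64(197), np.int64(239))
the job is handed in; nothing more can be done
None
```

I aimed the thermometer at the steel disc, held it there, then laid it on the pad and handed the job in at about 19 s of the 51 s. No verdict came back.

- **Aim:** I held it for about 2.5 s. The disc centre was about 80 mm ahead of the lens, 1 mm off to the side and 4 mm low, with the line of sight less than 0.01 rad from square in plan. These figures come from the measured hand pose and my camera fit. The lens in the picture agreed with the predicted position to within about half a camera pixel.
- **Placing:** The last pictures show the thermometer right way up near the middle of the pad and along its long side. The hand is open and about 0.2 m above it.
- **Bystanders:** The regulator was not touched as far as pictures and forces show; the forces stayed at a few newtons. Comparing the first and last pictures showed no change around the hammer, sleeves and jar, only where the thermometer, arm and shadows moved.

No check failed. One small disagreement was the depth reading at the lens, about 4 mm off the prediction along the line of sight, well inside the 40 to 120 mm allowed.

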